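# Hang a hook-on bin on the bench slatwall

### The job

Pick up the loose grey bin by its handle bar and hang it in the free stretch of the small slatwall's upper groove: tip its front up, feel the steel hook into the groove without forcing it, then turn the bin down, keeping hold of it, until it hangs level with its back against the slats, and let go. Leave the two plaster casts and the rubber bowl where they are.

Things in the scene. Friction and masses are not known exactly. Their poses are not given: they have to be found in the camera images.
- panel: Slatwall stand fixed to the bench: grey frame 337 mm wide, 195 high, with rigid aluminium slats 5 mm thick in front of an open space 33 mm deep. Origin: bench level, middle of its width, in the plane of the slats' front face. +x points into the slatwall (slats face -x), y along the grooves, z up. Slats' nominal top: z = 172 mm. Keep the bin's push on it gentle (under 25 N) and do not lean the robot on it.
- groove (a point): NOMINAL lower edge of the upper groove, at panel (0, -42.5, 130) mm, middle of its free stretch (panel y -156 to 80 mm). The groove is a slot 18 mm high up from that edge. The slats were clipped in by hand: all together sit up to 12 mm above or below nominal; this point does NOT show that shift, so feel or look for it. A lower groove (52 to 70 mm) is too low to use.
- free_end (a point): Point on the slats' face, panel (0, 80, 130) mm, where the free stretch ends: from here to panel y = 150 mm a narrow bin already hangs (fixed), standing 90 mm out. At the other end, panel y = -156 mm, the frame's upright begins; it stands 2.5 mm proud of the slats. The loose bin's middle belongs at panel y = -105 to 20 mm, clear of both.
- bin: Loose open grey plastic bin, 90 mm (x) by 104 (y) by 45 high, walls 3 mm, 0.15 to 0.31 kg. Origin: centre of the underside; +x points to its back. Back plate: outer face at x = 45 mm, rises to z = 71 mm. Home: back plate against the slats, yaw equal to the panel's, origin at panel x = -45 mm, z = 62 mm plus the slats' shift; hanging free it leans up to about 3 degrees.
- bin_handle (a point): Grip point on the bin's handle bar: a straight bar 12 mm wide (y), 18 mm high (z = 56 to 74 mm of the bin), running from the front (x = -45) to x = 34 mm over the middle of the open bin; 43 mm free on both sides. This point is at bin (0, 0, 66) mm.
- hook_lip (a point): Top edge of the steel hook's lip, bin (54.5, 0, 91) mm. Hook, 60 mm wide: level blade x = 45 to 56, z = 68 to 71 mm; at its end an upturned lip x = 53 to 56, up to z = 91. Level it cannot enter the groove: tip the front up over 30 degrees (42 leaves 2.5 mm play), feed the lip in and up behind the upper slat, turn down. Home: blade on the groove's lower edge.
- cast_a: Loose white plaster dental cast, about 63 mm by 60 mm by 25 mm, origin under its centre. Leave alone.
- cast_b: Another loose white plaster dental cast of the same size. Leave alone.
- bowl: Loose black rubber mixing bowl, 96 mm across, 50 mm high, origin under its centre. Leave alone.
Things that resemble listed ones, but are neither listed nor needed, are in the scene too. What is meant by the bin is not orange, and is the larger of those in its own colour.

How it is judged:
By the outcome, as a careful person would: the job done as asked, in the order asked, and still so for the second after the job is handed in, with the robot touching nothing.
It also fails if it takes over 64 s, if anything falls off the work surface, if the arm or the gripper's body presses on something with over 40 N, if the wrist force passes 120 N, or if a joint passes its speed limit or range.

### The arm

A 6-joint arm with a two-finger parallel gripper is mounted at the origin on the work surface. World frame = base frame: x ahead of the robot, y to its left, z up, the work surface at z = 0. Lengths are in m, angles in rad, forces in N, time in s.
With the tool pointing down it reaches from about 0.3 to 0.775 m from the base axis. Payload 14.6 kg.
Tool frame: the origin (TCP) lies at the very end of the fingers, on their centre line; the grasp point (between the pads) lies 19 mm behind it; z points along the fingers, y is the line along which they close (so a half turn about z gives the same grasp; the last joint's range is limited). The gripper opens to 94 mm and grips with 3 to 60 N. Pads are 16 mm wide; open, the fingers measure 119 mm over their backs; the gripper's body (75 mm by 177 mm) begins 78 mm behind the grasp point.
Start: joints at [1.264, 0.3, 1.521, -0, 1.321, -0.067], TCP at [0.131, 0.534, 0.17] pointing down, gripper open.
Joint ranges: [-3.03, 3.03], [-0.79, 2.21], [0.23, 2.52], [-1.04, 4.18], [0, 3.07], [-2.55, 2.55]. Speed limits (rad/s): [2.22, 2.22, 2.57, 3.14, 3.14, 3.14].

### API

Orientations are given as [roll, pitch, yaw] about the fixed x, y, z axes, in that order (R = Rz(yaw) Ry(pitch) Rx(roll)).
In Python, from station import ctrl gives the robot as it stands.
- The arm moves only by the tool carry_out, never from a script. Its argument "motion" is text: rows parted by semicolons, each of 7 numbers parted by spaces: the shift along the world's x, y, z in m, then the turn, a rotation vector about the world's x, y, z in degrees, then the closure in counts, from 0 (fully open) to 255 (shut). In form: dx dy dz wx wy wz hand; .... A call has 1 to 20 rows; each row shifts and turns the commanded pose from where the row before left it; what a row does not reach is not made up. A row lasts 1/12 s, in which the tool goes at most 41.7 mm and 7.16 degrees, less where a joint would pass 70% of its speed; a pose out of reach is approached as far as the arm can. A call is refused whole if a number of a shift passes 0.0417 or a number of a turn 7.16, either way. A call with a gripper value outside its range is refused whole. The fingers move at their own pace and stop on an object; "grip_force" is the grip in N (left out, the last holds). Time passes only in rows, so rows that do not move let the fingers close. It gives the time, the measured TCP pose, the force, the opening and the grip force at its end, in the units of the state.
- ctrl.get_obs(): the state, without advancing time (a new reading comes with each control period).
- ctrl.camera(name): name is "scene" or "top"; returns a dict with "pixels" (480x640x3 uint8, red, green, blue), "range_z" (480x640 float32, m along the optical axis (not along the pixel's ray), 0 where there is no reading), "K" (3x3 intrinsics, pixels), "position" and "attitude" of the camera in the world. Camera axes: x right, y up, looking along -z (the intrinsics and any distortion apply to the point x, -y, -z); pixel columns grow to the right and rows downward; lengths in m; the calibration is good to about 2 mm. A picture is of the moment at which its call begins.
- ctrl.hand_in(): hands the job in; it is judged then, once.
The state is a dict: "time_s": time; "qpos": joint angles; "joint_vel": joint speeds; "tau": joint torques, N m; "ee_pos": TCP position; "eef_rot": TCP orientation; "force": force on the tool from outside, world axes, zero at the start; "moment": the same for the moment, N m; "grip_width": finger opening in m; "grip_force": force on a finger pad.
Only numpy, scipy, OpenCV 4.12 (cv2) and the standard library are available. Lean on these libraries where they do the work, as an engineer would, in place of code of your own. Each camera call takes 0.05 s, during which the arm holds its last target. There are 200 camera calls.

## Working session

There is one attempt and no reset: what is moved stays moved. The work goes in short steps, Python scripts to look and compute and a tool call to move; the robot and the scene stay as the last step left them, time stands still between calls to the robot, and variables do not carry over. Pictures are saved under pics/ and viewed, at most 10 in all, crops included, and the job is handed in when it is done.

Besides the shell and the picture viewer there is one more tool, called after "Emit:" as name(argument=value, ...) on one line, values as JSON. carry_out: Moves the arm, as the interface text tells. Its arguments: {"type":"object","properties":{"motion":{"type":"string"},"grip_force":{"type":"number"}},"required":["motion"]}

```bash
mkdir -p pics; ls
cat > h.py <<'E'
import numpy as np,cv2
from station import ctrl
from scipy.spatial.transform import Rotation as R
def cam(n):
    c=ctrl.camera(n); np.savez('/tmp/'+n,**{k:np.array(v) for k,v in c.items()}); return c
def att(c):
    a=np.array(c['attitude'],float)
    if a.shape==(3,3): return a
    return R.from_euler('xyz',a).as_matrix() if a.size==3 else R.from_quat(a).as_matrix()
def cloud(c):
    K=c['K'];z=c['range_z'];v,u=np.mgrid[:480,:640]
    P=np.stack([(u-K[0,2])/K[0,0]*z,-(v-K[1,2])/K[1,1]*z,-z],-1)
    W=P@att(c).T+np.array(c['position']); W[z==0]=np.nan
    return W
E
python3 - <<'E'
from h import *
a=cam('scene');b=cam('top')
for c in(a,b): print({k:v for k,v in c.items() if k not in('pixels','range_z')}, (c['range_z']==0).mean())
cv2.imwrite('pics/s.png',a['pixels'][...,::-1]);cv2.imwrite('pics/t.png',b['pixels'][...,::-1])
print(ctrl.get_obs())
E
```

```text
pics
{'K': array([[553.98580479,   0.        , 315.18768434],
       [  0.        , 553.98580479, 240.1509215 ],
       [  0.        ,   0.        ,   1.        ]]), 'position': array([ 1.35075408, -0.09142778,  0.73923669]), 'attitude': array([0.92026704, 0.01951197, 1.49356226])} 0.003942057291666667
{'K': array([[616.48477672,   0.        , 312.82827247],
       [  0.        , 616.48477672, 241.75421382],
       [  0.        ,   0.        ,   1.        ]]), 'position': array([ 0.44232616, -0.05588185,  1.38749332]), 'attitude': array([ 0.08443577,  0.00482626, -1.55151651])} 0.0039029947916666666
{'time_s': 0.1, 'qpos': array([ 1.26443913e+00,  3.00414127e-01,  1.52151376e+00, -2.25005988e-05,
        1.32070193e+00, -6.66291364e-02]), 'joint_vel': array([-0.00020047, -0.00153404, -0.00232313,  0.00155214, -0.0003843 ,
       -0.00041549]), 'tau': array([ 2.83126261e-03, -5.32632315e+01, -3.53278112e+01,  7.09755393e-02,
        2.35694333e-02, -5.42250609e-05]), 'ee_pos': array([0.13053394, 0.53400566, 0.16934608]), 'eef_rot': array([-3.14055634e+00, -4.73076540e-05,  2.90187015e+00]), 'force': array([0.26792795, 0.32210427, 0.2863907 ]), 'moment': array([-0.0009258 , -0.0028389 , -0.00135055]), 'grip_force': 0.0, 'grip_width': 0.0937214663937232}
```

View pics/s.png

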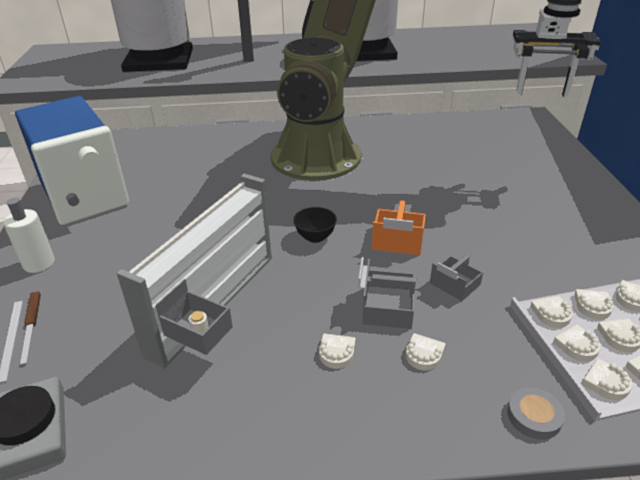

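View pics/t.png

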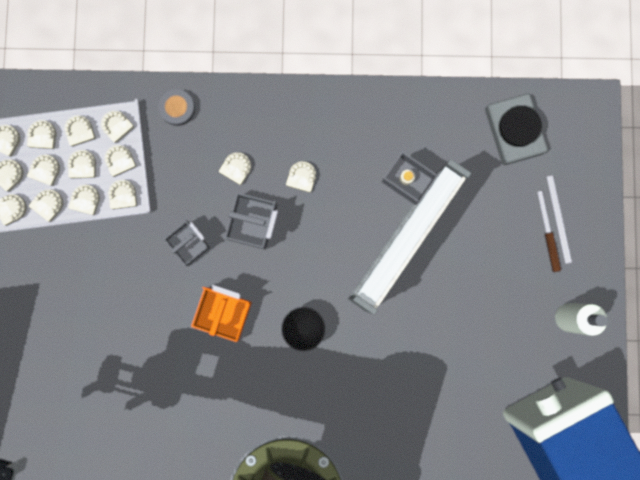

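The scene view shows the slatwall at (200,265) with the narrow bin hanging at (195,318). Candidates for the bin:

| Candidate | Top view pixel | Scene view pixel |
|---|---|---|
| Large grey bin | (252,220) | (388,298) |
| Small grey bin | (187,243) | (456,275) |
| Orange bin | (221,312) | (400,230) |
| Hung bin (fixed) | (408,177) | (195,318) |

I choose the large grey one. Its hook side faces right, towards the panel, in the top view.

Run:
```python
from h import *
s=dict(np.load('/tmp/scene.npz'));t=dict(np.load('/tmp/top.npz'))
S=cloud(s);T=cloud(t)
print('table z',np.nanmedian(S[420:450,200:400,2]),np.nanmedian(T[360:370,200:250,2]),np.nanmedian(T[150:200,330:360,2]))
for p in[(252,220),(440,195),(380,290),(455,172),(365,303),(270,218)]: print('T',p,T[p[1],p[0]].round(3))
for p in[(388,298),(250,250),(364,272)]: print('S',p,S[p[1],p[0]].round(3))
a=cv2.resize(s['pixels'][230:340,330:490],None,fx=3.2,fy=3.2,interpolation=2)
b=cv2.resize(t['pixels'][150:270,160:310],None,fx=2.2,fy=2.2,interpolation=2)
d=cv2.resize(s['pixels'][170:360,110:290],None,fx=1.6,fy=1.6,interpolation=2)
im=np.zeros((600,800,3),np.uint8);im[:a.shape[0],:a.shape[1]]=a[:, :800][:600]
im[352:352+b.shape[0],:b.shape[1]]=b[:248];
im[290:290+d.shape[0],510:510+d.shape[1]]=d[:310,:290]
cv2.imwrite('pics/c.png',im[...,::-1])
# bins cloud
for n,C in(('S',S),('T',T)):
    m=(C[...,2]>.05)&(C[...,2]<.1)&(abs(C[...,0]-T[220,252,0])<.1)&(abs(C[...,1]-T[220,252,1])<.1)
    P=C[m];print(n,len(P),P.min(0),P.max(0))
    np.save('/tmp/bin'+n,P)
    print(cv2.minAreaRect((P[:,:2]*1000).astype(np.float32)))
```

```text
table z -0.00046390574316235167 0.0005314305378127937 0.000668526482119125
T (252, 220) [0.597 0.084 0.079]
T (440, 195) [ 0.644 -0.3    0.17 ]
T (380, 290) [ 0.452 -0.182  0.173]
T (455, 172) [ 0.689 -0.328  0.176]
T (365, 303) [ 0.427 -0.151  0.198]
T (270, 218) [0.603 0.046 0.07 ]
S (388, 298) [0.584 0.094 0.004]
S (250, 250) [ 0.449 -0.17   0.037]
S (364, 272) [0.579 0.046 0.07 ]
S 783 [0.54282539 0.03006602 0.05061764] [0.64599152 0.13431475 0.092809  ]
((587.3746948242188, 74.7347183227539), (93.3294448852539, 103.44684600830078), 15.370085716247559)
T 497 [0.54139944 0.03058284 0.05000022] [0.65529531 0.14460809 0.09756088]
((599.960693359375, 86.55150604248047), (101.43287658691406, 103.5427474975586), 77.14759826660156)
```

View pics/c.png

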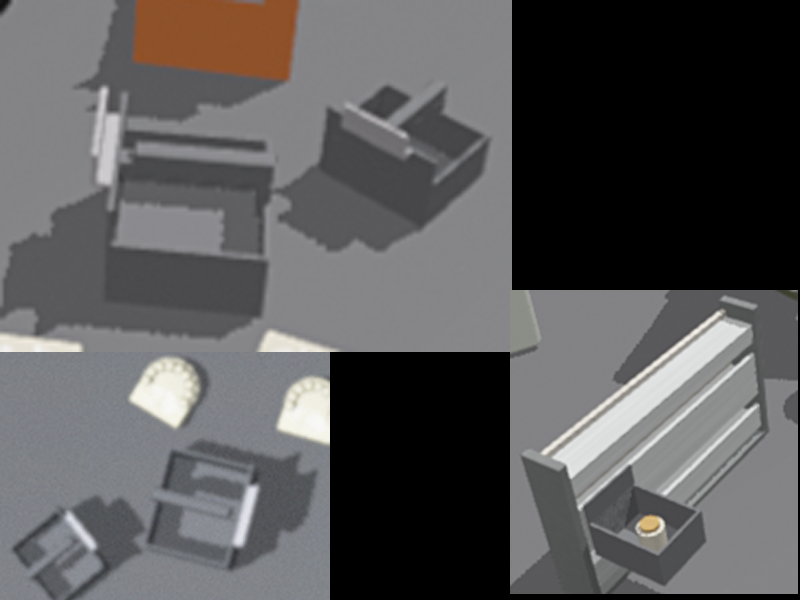

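The crop confirms the choice: the larger grey bin, with its bar from upper left to the steel hook on the right, empty and upright. Now I'll fit the poses.

```bash
cat > fit.py <<'E'
from h import *
from scipy.optimize import least_squares
# boxes bin frame: centre, half (mm)
def bx(x0,x1,y0,y1,z0,z1): return np.array([(x0+x1)/2,(y0+y1)/2,(z0+z1)/2]),np.array([x1-x0,y1-y0,z1-z0])/2
BIN=[bx(-45,45,-52,52,0,3),bx(-45,-42,-52,52,0,45),bx(42,45,-52,52,0,71),bx(-45,45,-52,-49,0,45),bx(-45,45,49,52,0,45),
 bx(-45,34,-6,6,56,74),bx(45,56,-30,30,68,71),bx(53,56,-30,30,68,91)]
def sd(P,boxes):
    D=[]
    for c,h in boxes:
        q=abs(P-c)-h
        D.append(np.linalg.norm(np.maximum(q,0),axis=1)+np.minimum(q.max(1),0))
    return np.min(D,0)
def fitbin(C,x0):
    m=(C[...,2]>.012)&(np.hypot(C[...,0]-.595,C[...,1]-.085)<.075)
    P=C[m]*1000
    def f(p):
        r=R.from_euler('z',p[2]).as_matrix()
        return sd((P-[p[0],p[1],p[3]])@r,BIN)
    o=least_squares(f,x0,loss='soft_l1',f_scale=2,x_scale=[10,10,.1,3])
    return o.x,len(P),np.median(abs(o.fun))
E
python3 - <<'E'
from fit import *
s=dict(np.load('/tmp/scene.npz'));t=dict(np.load('/tmp/top.npz'))
S=cloud(s);T=cloud(t)
for C in(S,T):
    for y0 in(-1.8,-1.5): print(fitbin(C,[595,85,y0,0]))
# panel
m=(C[...,2]>0)
P=S[(S[...,2]>.09)&(S[...,2]<.19)&(S[...,0]>.4)&(S[...,0]<.75)&(S[...,1]<-.08)&(S[...,1]>-.4)]
# ransac vertical plane
rng=np.random.default_rng(0);best=0
for _ in range(800):
    a,b=P[rng.integers(len(P),size=2),:2];d=b-a
    if np.linalg.norm(d)<.08: continue
    n=np.array([-d[1],d[0]])/np.linalg.norm(d);k=(abs((P[:,:2]-a)@n)<.0015)
    if k.sum()>best: best=k.sum();K=k
Q=P[K];c=Q[:,:2].mean(0);u,sv,vt=np.linalg.svd(Q[:,:2]-c);n=vt[1]
if n@[-.8,-.6]<0:n=-n
yaw=np.arctan2(n[1],n[0]);print('panel n',n,'yaw',yaw,np.degrees(yaw),best,len(P),sv[1]/len(Q)**.5)
ey=np.array([-n[1],n[0]]);d0=c@n
for nm,C in(('S',S),('T',T)):
    G=C.reshape(-1,3);G=G[(G[:,2]>.02)];X=np.c_[G[:,:2]@n-d0,G[:,:2]@ey,G[:,2]]
    k=(X[:,0]>-.01)&(X[:,0]<.045)&(X[:,2]>.186)&(X[:,2]<.205)&(abs(X[:,1]-c@ey)<.3);Y=X[k]
    print(nm,'frame top y',np.percentile(Y[:,1],[1,20,80,99]),'x',np.percentile(Y[:,0],[1,99]),'z',np.median(Y[:,2]))
    if nm=='S': XS=X
# slat heights
print('range y',c@ey)
mid=np.median(XS[:,1]);
for lo in np.arange(-.12,.16,.04):
    k=(abs(XS[:,1]-(c@ey+lo))<.02)&(abs(XS[:,0])<.003)&(XS[:,2]<.2)
    h,_=np.histogram(XS[k,2],np.arange(.03,.2,.003));print(round(lo,2),h)
np.savez('/tmp/panel',n=n,ey=ey,d0=d0,c=c)
E
```

```text
(array([ 6.02834575e+02,  9.06587457e+01, -1.79898739e+00, -1.12127416e-01]), 1778, np.float64(0.7620644527603275))
(array([ 6.02848986e+02,  9.06984289e+01, -1.79843074e+00, -1.12147489e-01]), 1778, np.float64(0.7606233906865114))
(array([601.06292798,  89.72700236,  -1.80241367,   2.82517235]), 861, np.float64(0.7369069892451137))
(array([601.63599294,  92.09955501,  -1.80141384,   2.4390567 ]), 861, np.float64(0.5211233719572306))
panel n [-0.55072491 -0.83468681] yaw -2.154028799790884 -123.41675917764783 3068 10550 0.0008098629923067347
S frame top y [0.43424606 0.44264743 0.76818502 0.77026573] x [-0.00364382  0.04464018] z 0.1930524216446542
T frame top y [0.43128602 0.43633841 0.76153224 0.76768577] x [-0.00221345  0.04443504] z 0.19473378120917628
range y 0.6140498827798654
-0.12 [15 17 12 14 17 14 20 18  7  0  0  0  1  6 16 10 15 15 19 14 21  9 16 12
 20 13 16 20 17 16 18 16 14 29  6  0  0  0  0  7 16 17 20 18 19 16 25 26
  5  0  0  0  0  0  0  0]
-0.08 [17 17 17 15 19 14 16 22  6  0  0  0  0  8 17 15 13 21 16 18 18 20 17 16
 19 22 16 21 17 18 23 14 19 30  3  0  0  0  0  9 
[... 411 characters left out ...]
0  0  0  0  0  0  0  1  2  0  0  0  0  3 10 14 12 17 19 13 13 22 24 26
 19 18 20 27 19 23 25 20 25 32  7  0  0  0  0  6 27 21 29 27 25 21 30 32
  9  0  0  0  0  0  0  0]
0.08 [ 0  0  0  0  0  0  0  0  0  0  0 13 15 15 16 14 15 15 17 16 18 16 18 15
 21 24 20 22 21 23 21 25 16 22 33  4  0  0  0  9 22 26 33 25 27 26 25 32
  6  0  0  0  0  0  0  0]
0.12 [13  9 14  9 13  8  5  7  0  0  0  4  4  8 10 15 14  7 14 21 14 14 23 20
 24 21 33 26 22 30 29 26 32 21 41  6  0  0  0  6 33 27 30 27 28 32 28 36
  5  0  0  0  0  0  0  0]
0.16 [ 7 13 12 11  8 13  7  7 16  7 13  7  8  8 12 11 14  8 13  8 13 13 15  8
 13 13 12 14 11 11 11 11 12 10 12 12 10  8 10 13 13 15 13 13 14 12 13 12
 11 12 13 11 13 15 10  8]
```

```bash
cat > plan.py <<'E'
from h import *
np.set_printoptions(suppress=True,precision=4)
p=np.load('/tmp/panel.npz');n,ey,d0=p['n'],p['ey'],float(p['d0'])
PY=np.degrees(np.arctan2(n[1],n[0]))
def pan(x,y,z): return np.r_[n*(d0+x/1e3)+ey*(.601+y/1e3),z/1e3]
def tool(yaw,lean):  # bin-yaw deg, lean of body to the bin front; tool y along +bin y
    a=np.radians(yaw);l=np.radians(lean)
    ex=np.r_[np.cos(a),np.sin(a),0];e=np.r_[-np.sin(a),np.cos(a),0]
    z=ex*np.sin(l)-np.r_[0,0,np.cos(l)]
    return np.c_[np.cross(e,z),e,z]
def go(tcp,Rt,N):
    o=ctrl.get_obs();Rc=R.from_euler('xyz',o['eef_rot']).as_matrix()
    w=np.degrees(R.from_matrix(Rt@Rc.T).as_rotvec());d=tcp-o['ee_pos']
    print('t',o['time_s'],'tcp',o['ee_pos'],'F',o['force'],'w',o['grip_width']);print('total',d,w,'per row/',N,d/N,w/N)
E
python3 - <<'E'
from plan import *
Rt=tool(-103,25);g=np.array([.602,.0905,.066]);t=g+.019*Rt[:,2]
print(t,pan(-45,-42.5,130),PY); go(t+[0,0,.12],Rt,20)
E
```

```text
[0.6002 0.0827 0.0488] [ 0.5624 -0.1617  0.13  ] -123.41675917764783
t 0.1 tcp [0.1305 0.534  0.1693] F [0.2679 0.3221 0.2864] w 0.0937214663937232
total [ 0.4697 -0.4513 -0.0006] [-23.5359 -14.5737 -87.7069] per row/ 20 [ 0.0235 -0.0226 -0.    ] [-1.1768 -0.7287 -4.3853]
```

Emit:
carry_out(motion="0.0235 -0.0226 0.003 -1.177 -0.729 -4.385 120;0.0235 -0.0226 0.003 -1.177 -0.729 -4.385 120;0.0235 -0.0226 0.003 -1.177 -0.729 -4.385 120;0.0235 -0.0226 0.003 -1.177 -0.729 -4.385 120;0.0235 -0.0226 0.003 -1.177 -0.729 -4.385 120;0.0235 -0.0226 0 -1.177 -0.729 -4.385 120;0.0235 -0.0226 0 -1.177 -0.729 -4.385 120;0.0235 -0.0226 0 -1.177 -0.729 -4.385 120;0.0235 -0.0226 0 -1.177 -0.729 -4.385 120;0.0235 -0.0226 0 -1.177 -0.729 -4.385 120;0.0235 -0.0226 0 -1.177 -0.729 -4.385 120;0.0235 -0.0226 0 -1.177 -0.729 -4.385 120;0.0235 -0.0226 0 -1.177 -0.729 -4.385 120;0.0235 -0.0226 0 -1.177 -0.729 -4.385 120;0.0235 -0.0226 0 -1.177 -0.729 -4.385 120;0.0235 -0.0226 -0.003 -1.177 -0.729 -4.385 120;0.0235 -0.0226 -0.003 -1.177 -0.729 -4.385 120;0.0235 -0.0226 -0.003 -1.177 -0.729 -4.385 120;0.0235 -0.0226 -0.003 -1.177 -0.729 -4.385 120;0.0235 -0.0226 -0.003 -1.177 -0.729 -4.385 120")

```text
time_s: 1.77
ee_pos: [0.6014, 0.081, 0.1693]
eef_rot: [3.14, 0.438, 1.34]
force: [1.1, 0.5, 0.8]
grip_width: 0.0496
grip_force: 0.0
```

```bash
cat > a.py <<'E'
from plan import *
Rt=tool(-103,25);g=np.array([.602,.0905,.066]);t=g+.019*Rt[:,2]
go(t+[0,0,.0],Rt,10);print(ctrl.get_obs()['qpos'])
c=cam('scene');cv2.imwrite('pics/s2.png',cv2.resize(c['pixels'][120:360,280:600],None,fx=2,fy=2)[...,::-1])
E
python3 a.py
```

```text
t 1.7667 tcp [0.6014 0.081  0.1693] F [1.0987 0.4559 0.7825] w 0.04964179002227751
total [-0.0012  0.0017 -0.1205] [0.0883 0.0497 0.1871] per row/ 10 [-0.0001  0.0002 -0.012 ] [0.0088 0.005  0.0187]
[ 0.2625  0.5803  1.1913 -0.3833  1.5857  0.5292]
```

View pics/s2.png

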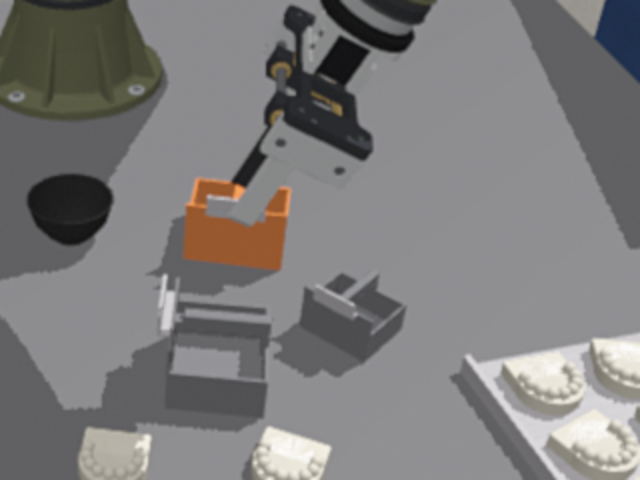

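The tool is above and behind the bar at crop (240,215), leaning to the bin's front as planned, and the bin at (220,350) is untouched. Descending.

Emit:
carry_out(motion="-0.0002 0.0002 -0.02 0 0 0 120;-0.0002 0.0002 -0.02 0 0 0 120;-0.0002 0.0002 -0.02 0 0 0 120;-0.0002 0.0003 -0.02 0 0 0 120;-0.0002 0.0004 -0.02 0 0 0 120;-0.0002 0.0004 -0.0195 0 0 0 120;0 0 0 0 0 0 120;0 0 0 0 0 0 120;0 0 0 0 0 0 200;0 0 0 0 0 0 255;0 0 0 0 0 0 255;0 0 0 0 0 0 255;0 0 0 0 0 0 255;0 0 0 0 0 0 255;0 0 0 0 0 0 255;0 0 0 0 0 0 255", grip_force=35)

```text
time_s: 3.15
ee_pos: [0.5994, 0.084, 0.0504]
eef_rot: [3.141, 0.436, 1.344]
force: [0.6, -0.1, -0.4]
grip_width: 0.0012
grip_force: 0.0
```

Run:
```python
from plan import *
o=ctrl.get_obs();print(o['time_s'],o['ee_pos'],o['force'],o['moment'],o['grip_width'],o['grip_force'])
from fit import fitbin
c=cam('scene');W=cloud(c)
# fit only points below handle zone -> mask out the gripper
W[W[...,2]>.06]=np.nan
print(fitbin(W,[602,90,-1.8,0]))
```

```text
3.15 [0.5994 0.084  0.0504] [ 0.604  -0.1154 -0.4329] [ 0.1047  0.0156 -0.0387] 0.0012123832313088512 0.0
(array([603.1237,  90.0952,  -1.7938,   0.4976]), 1020, np.float64(0.7720072202410755))
```

Run:
```python
from h import *
c=cam('scene');t=cam('top')
a=cv2.resize(c['pixels'][200:340,320:480],None,fx=3.5,fy=3.5,interpolation=2)
b=cv2.resize(t['pixels'][170:270,190:300],None,fx=2.1,fy=2.1,interpolation=2)
im=np.zeros((490,800,3),np.uint8);im[:490,:560]=a;im[:210,565:565+231]=b[:210]
cv2.imwrite('pics/s3.png',im[...,::-1]);print(ctrl.get_obs()['grip_width'])
```

```text
0.0007215783062866569
```

View pics/s3.png

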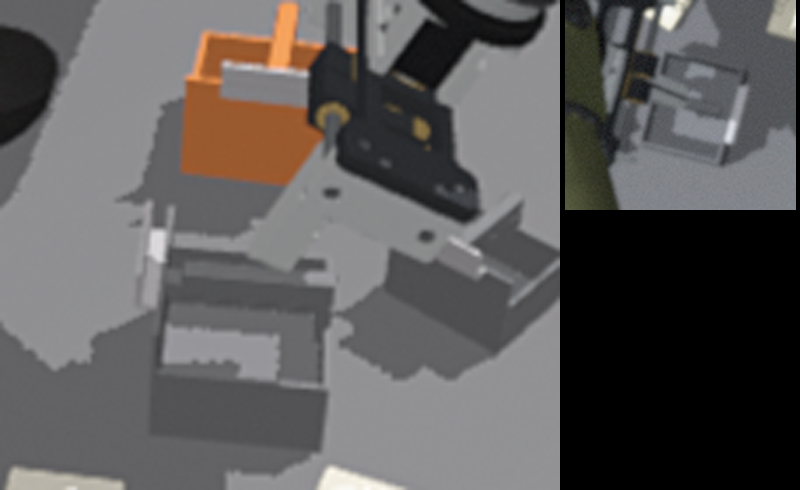

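The fingers at about (280,260) closed with the bar running past them, so they missed it. I'll locate the bar directly in the clouds.

```bash
cat > b.py <<'E'
from h import *
np.set_printoptions(suppress=True,precision=1,linewidth=150)
def tab(P,lab):
    print(lab)
    for x0 in range(-60,60,12):
        k=abs(P[:,0]-x0-6)<6;Q=P[k]
        if len(Q): print(x0+6,len(Q),'y',np.percentile(Q[:,1],[5,50,95]),'z',np.percentile(Q[:,2],[5,50,95]))
r=R.from_euler('z',-1.7985).as_matrix()
import numpy as np
E
python3 - <<'E'
from b import *
from scipy.spatial.transform import Rotation as R
for n in 'ST':
    P=np.load(f'/tmp/bin{n}.npy')*1000
    Q=(P-[602.5,90.5,0])@r;Q=Q[(abs(Q[:,1])<40)&(Q[:,0]<36)&(Q[:,2]>52)];tab(Q,n)
c=dict(np.load('/tmp/scene.npz'));P=cloud(c).reshape(-1,3)*1000
Q=(P-[602.5,90.5,0])@r;Q=Q[(abs(Q[:,1])<48)&(abs(Q[:,0])<60)&(Q[:,2]>48)&(Q[:,2]<90)];tab(Q,'now')
o=ctrl.get_obs();Rt=R.from_euler('xyz',o['eef_rot']).as_matrix();g=o['ee_pos']-.019*Rt[:,2]
print('grasp pt in bin',(g*1000-[602.5,90.5,0])@r, 'tcp',(o['ee_pos']*1000-[602.5,90.5,0])@r)
E
```

```text
S
-42 65 y [-2.9  4.9  7.7] z [54.7 65.9 74. ]
-30 72 y [-3.4  4.7  8. ] z [58.5 71.3 74. ]
-18 72 y [-2.6  5.1  7.7] z [57.3 68.9 74.2]
-6 72 y [-4.2  4.5  7.5] z [57.8 69.8 74.5]
6 70 y [-3.   4.7  7.1] z [56.7 69.6 74.4]
18 74 y [-4.1  4.9  7.9] z [57.9 70.3 74.2]
30 65 y [-3.1  4.5  7.7] z [56.5 67.5 74.5]
T
-42 27 y [-7.  -2.9  4.2] z [65.8 73.8 77. ]
-30 35 y [-6.8 -1.1  4.1] z [65.4 74.  77.5]
-18 35 y [-7.1 -1.9  4.2] z [67.9 74.2 78.3]
-6 36 y [-7.3 -2.   3.9] z [68.4 74.2 77.4]
6 33 y [-7.3 -2.2  3.7] z [65.1 75.1 78.9]
18 34 y [-7.3 -2.2  3.2] z [68.  73.4 77.6]
30 34 y [-7.2 -1.6  4.2] z [65.1 72.7 78.1]
now
-42 69 y [-2.9  4.8  7.8] z [50.9 66.3 73.9]
-30 72 y [-3.7  5.2  8.1] z [58.1 71.2 74.4]
-18 79 y [-0.8  5.6 10.6] z [58.  69.6 87.1]
-6 80 y [-4.   5.1  8.4] z [58.2 71.4 86.9]
6 70 y [-2.6  4.5  7.4] z [57.7 69.6 74.3]
18 73 y [-3.9  5.1  7.7] z [58.  68.9 74.5]
30 65 y [-3.   5.   7.1] z [57.7 67.2 74.6]
42 150 y [-41.9   3.3  43.5] z [55.3 69.6 71.9]
54 102 y [-27.6   7.8  30.2] z [68.3 71.3 89.7]
grasp pt in bin [-0.9 -1.5 67.6] tcp [ 7.1 -1.5 50.3]
```

Run:
```python
from b import *
c=dict(np.load('/tmp/scene.npz'));W=cloud(c)*1000
o=ctrl.get_obs();Rt=R.from_euler('xyz',o['eef_rot']).as_matrix()
X=(W-o['ee_pos']*1000)@Rt
k=(abs(X[...,0])<25)&(abs(X[...,1])<60)&(X[...,2]<15)&(X[...,2]>-120)&(W[...,2]>30)
Q=X[k]
for z0 in range(-110,15,8):
    q=Q[abs(Q[:,2]-z0)<4]
    if len(q): print(z0,len(q),'x',np.percentile(q[:,0],[2,50,98]),'y',np.percentile(q[:,1],[2,50,98]))
print(o['grip_width'],o['grip_force'],o['force'],o['time_s'])
```

```text
-110 13 x [-9.2 -8.9 -7.8] y [-8.8 -1.  10. ]
-102 15 x [-9.6 -8.7 -7.6] y [-8.4 -0.4  8.9]
-94 15 x [-9.4 -8.8 -8.1] y [-7.7 -0.8  6.5]
-86 33 x [-9.3 -8.2  8.6] y [-6.3 11.1 15.9]
-78 57 x [-9.4 -2.7  9.8] y [-8.9 14.1 17.3]
-70 59 x [-9.3 -4.4  9.1] y [-7.6 14.1 17.7]
-62 53 x [-9.4 -3.   9.6] y [-7.5 13.8 17.3]
-54 53 x [-9.2 -2.9  9.7] y [-8.  13.8 16.7]
-46 47 x [-9.  -5.2  8.9] y [-5.6 13.4 16.5]
-38 35 x [-9.  17.  24.5] y [-6.9  4.1 11.4]
-30 63 x [ 0.6 13.  23.6] y [-1.3  5.6 10.1]
-22 97 x [-16.1   0.9  23.6] y [-3.6  6.5 10.4]
-14 96 x [-23.9 -11.1  17.4] y [-3.7  6.6  9.6]
-6 50 x [-24.3 -10.6  23.3] y [ 4.6  7.5 53.5]
2 60 x [-24.3  10.9  24.6] y [-49.9  51.9  56. ]
10 107 x [-13.1   4.2  23. ] y [-50.6  51.8  54.9]
0.0007215783062866569 0.0 [-0.1  0.5  0.7] 3.3
```

Run:
```python
from b import *
c=dict(np.load('/tmp/scene.npz'));W=cloud(c)*1000
o=ctrl.get_obs();Rt=R.from_euler('xyz',o['eef_rot']).as_matrix()
X=(W-o['ee_pos']*1000)@Rt
k=(abs(X[...,0])<10)&(X[...,1]>11)&(X[...,1]<20)&(X[...,2]>-60)&(X[...,2]<0);print(np.sort(X[k][:,2])[-15:])
def proj(p):
    q=(np.array(p)-c['position'])@att(c);return q[0]/-q[2]*c['K'][0,0]+c['K'][0,2], -q[1]/-q[2]*c['K'][1,1]+c['K'][1,2]
u,v=proj(o['ee_pos']);print('now tcp in s3 crop',(u-320)*3.5,(v-200)*3.5)
e=np.array([.6014,.081,.1693]);u,v=proj(e);print('s2 tcp',(u-280)*2,(v-120)*2)
u,v=proj(e-.04*Rt[:,2]);print('s2 tcp-40',(u-280)*2,(v-120)*2)
u,v=proj([.1305,.534,.1693]);print('s.png tcp start',u,v)
u,v=proj([.1305,.534,.2093]);print('s.png tcp start+40',u,v)
```

```text
[-46.  -45.9 -45.6 -45.5 -45.5 -45.1 -44.5 -43.9 -43.8 -42.9 -42.5 -42.2 -41.7 -40.9 -19.5]
now tcp in s3 crop 230.1811869197254 300.6263033721683
s2 tcp 216.56223774900093 229.97740618290038
s2 tcp-40 239.56678179814912 196.64142630271482
s.png tcp start 537.7210160434752 108.06006258464012
s.png tcp start+40 541.4732910296273 92.29394630117488
```

Run:
```python
from b import *
o=ctrl.get_obs();Rt=R.from_euler('xyz',o['eef_rot']).as_matrix()
for n in('scene','top'):
    c=dict(np.load(f'/tmp/{n}.npz'));W=cloud(c)*1000
    X=(W-o['ee_pos']*1000)@Rt
    k=(abs(X[...,0])<60)&(abs(X[...,1])<110)&(X[...,2]<-40)&(X[...,2]>-220)&(W[...,2]>78)
    Q=X[k];print(n)
    for z0 in range(-215,-35,10):
        q=Q[abs(Q[:,2]-z0)<5]
        if len(q): print(z0,len(q),'x',np.percentile(q[:,0],[2,50,98]),'y',np.percentile(q[:,1],[2,50,98]))
c=dict(np.load('/tmp/scene.npz'))
cv2.imwrite('pics/s4.png',cv2.resize(c['pixels'][120:300,330:490],None,fx=3.3,fy=3.3,interpolation=cv2.INTER_CUBIC)[...,::-1])
```

```text
scene
-215 109 x [-33.8 -27.7  31.6] y [-31.9  17.8  21.4]
-205 143 x [-19.2   1.4  22.4] y [ 7.  14.1 20.3]
-195 178 x [-19.6  -1.9  23.1] y [-11.1  13.9  20.8]
-185 227 x [-21.5  -9.7  23.3] y [-34.5  12.9  21. ]
-175 1127 x [-32.9  -8.3  30.4] y [-79.2  61.   91.9]
-165 356 x [-33.6  -8.2  30.6] y [-76.3  87.7  92.2]
-155 515 x [-33.3 -21.1  27. ] y [-71.9  20.9  89.5]
-145 401 x [-33.5 -21.5  31.6] y [-72.6  80.8  84.4]
-135 205 x [-33.1  -9.3  32.4] y [-72.2  81.9  85. ]
-115 4 x [-9.1 -9.1 -8.9] y [-6.6  1.8 10. ]
-105 21 x [-9.6 -8.6 -7.6] y [-9.1 -0.5  9.4]
-95 18 x [-9.4 -8.8 -7.9] y [-7.9 -0.6  6.5]
-85 52 x [-9.5 -7.8  9. ] y [-9.  13.4 17.3]
-75 68 x [-9.  -2.3  9.6] y [-7.5 14.2 17.5]
-65 73 x [-9.5 -4.4  9.4] y [-7.8 14.1 16.9]
-55 62 x [-9.2 -2.8  9.6] y [-7.9 13.9 17.3]
-45 53 x [-9.  -6.5  8.9] y [-7.9 13.2 16.5]
top
-215 29 x [-35.3 -33.3 -31. ] y [-10.4   1.9  16.1]
-195 28 x [-21.4 -19.4 -16.3] y [-15.1   2.3  16.9]
-185 151 x [-31.5 -20.4   9.7] y [-36.1  -1.2  86.8]
-175 805 x [-34.5 -18.6  30.5] y [-76.1  61.2  88.3]
-165 152 x [-35.3 -23.   17. ] y [-83.9   7.7  85.4]
-155 404 x [-34.1 -25.9  24.4] y [-76.1   4.9  77.3]
-145 190 x [-34.8 -27.5  23.3] y [-75.7  12.1  77.4]
-135 29 x [-33.  -31.6  -4.7] y [-77.8   2.8  80. ]
-115 3 x [-11.5 -10.1  -8.2] y [4.1 5.2 6.1]
-105 15 x [-9.6 -8.1 -7.4] y [-10.7   1.9  10.8]
-95 39 x [-11.3  -9.   -5.2] y [-11.7   1.7  13.3]
-85 35 x [-11.2  -8.7  -1.5] y [-11.1   0.7  11.7]
-75 31 x [-10.3  -7.9  -1.9] y [-11.1  -0.7  12.9]
-65 34 x [-10.8  -8.2  -3.8] y [-11.1   0.3  12.5]
-55 37 x [-11.   -7.8   3.9] y [-11.    2.   13.3]
-45 24 x [-10.2  -8.    2.8] y [-10.8   0.3  12. ]
```

View pics/s4.png

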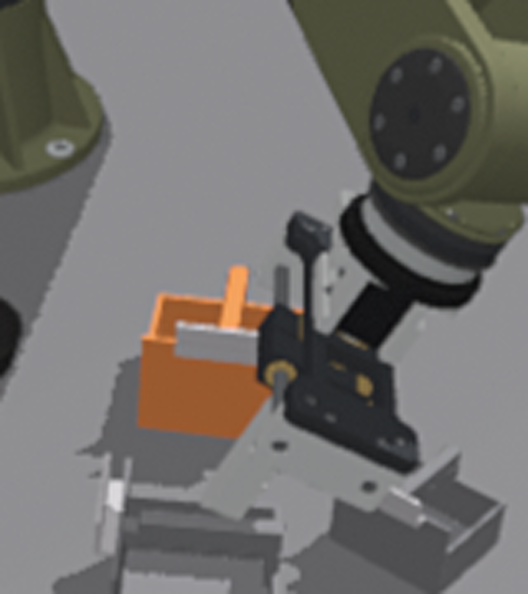

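The view, with the depth in the tool frame, shows the closed fingers ending above the bar. Fingertips are 42 mm and body 139 mm behind the reported TCP, against 0 and 97 expected, so the reported TCP is offset about 42 mm along the tool axis. I'll allow for that.

```bash
sed -i '$a TL=.0605  # true grasp point to reported TCP (19 mm + 41.5 mm offset)' plan.py
python3 - <<'E'
from plan import *
Rt=tool(-103,25);g=np.array([.6025,.0905,.066]);go(g+TL*Rt[:,2],Rt,6)
E
```

```text
t 3.3 tcp [0.5994 0.0839 0.0503] F [-0.1082  0.4715  0.7092] w 0.0007215783062866569
total [-0.0027 -0.0183 -0.0392] [ 0.0222  0.0521 -0.0231] per row/ 6 [-0.0004 -0.0031 -0.0065] [ 0.0037  0.0087 -0.0039]
```

Emit:
carry_out(motion="0 0 0 0 0 0 120;0 0 0 0 0 0 120;0 0 0 0 0 0 120;0 0 0 0 0 0 120;0 0 0 0 0 0 120;0 0 0 0 0 0 120;-0.0004 -0.003 -0.0065 0 0 0 120;-0.0004 -0.003 -0.0065 0 0 0 120;-0.0004 -0.003 -0.0065 0 0 0 120;-0.0004 -0.003 -0.0065 0 0 0 120;-0.0004 -0.003 -0.0065 0 0 0 120;-0.0004 -0.003 -0.0065 0 0 0 120;0 0 0 0 0 0 120;0 0 0 0 0 0 255;0 0 0 0 0 0 255;0 0 0 0 0 0 255;0 0 0 0 0 0 255;0 0 0 0 0 0 255;0 0 0 0 0 0 255;0 0 0 0 0 0 255", grip_force=40)

```text
time_s: 4.97
ee_pos: [0.597, 0.0661, 0.0115]
eef_rot: [3.14, 0.436, 1.344]
force: [-1.4, 0.5, 1.3]
grip_width: 0.012
grip_force: 40.0
```

```bash
cat > st.py <<'E'
from plan import *
o=ctrl.get_obs();print(o['time_s'],o['ee_pos'],'F',o['force'],'M',o['moment'],o['grip_width'],o['grip_force'],np.array(o['qpos']))
E
python3 st.py
```

```text
4.9667 [0.597  0.0661 0.0115] F [-1.4466  0.5241  1.3015] M [ 0.1037  0.2646 -0.1164] 0.012011475758058962 40.00034272670746 [ 0.2422  0.7225  1.3482 -0.4027  1.2999  0.6229]
```

```bash
cat > path.py <<'E'
import numpy as np
from fit import BIN,sd
# 2D (x,z): bin parts vs slats, in mm
PARTS=[(42,45,0,71),(45,56,68,71),(53,56,68,91),(-45,45,0,3),(-45,34,56,74)]
def out(b,st=1.):
    x0,x1,z0,z1=b;xs=np.linspace(x0,x1,int((x1-x0)/st)+2);zs=np.linspace(z0,z1,int((z1-z0)/st)+2)
    return np.r_[np.c_[xs,xs*0+z0],np.c_[xs,xs*0+z1],np.c_[zs*0+x0,zs],np.c_[zs*0+x1,zs]]
def sdf(P,b):
    c=np.array([(b[0]+b[1])/2,(b[2]+b[3])/2]);h=np.array([b[1]-b[0],b[3]-b[2]])/2
    q=abs(P-c)-h;return np.linalg.norm(np.maximum(q,0),axis=-1)+np.minimum(q.max(-1),0)
BP=np.vstack([out(p) for p in PARTS])
def rects(s): return [(0,5,148+s,172+s),(0,5,70+s,130+s),(38,60,0,200)]
def clear(X,Z,phi,s):
    a=np.radians(phi);M=np.array([[np.cos(a),np.sin(a)],[-np.sin(a),np.cos(a)]]) # bin->panel
    P=BP@M.T+[X,Z];R=rects(s);c=min(sdf(P,r).min() for r in R)
    for r in R[:2]:
        Q=(out(r,2)-[X,Z])@M
        c=min(c,min(sdf(Q,p).min() for p in PARTS))
    return c
E
cat > plan2.py <<'E'
from plan import *
G0=dict(np.load('/tmp/grip.npz'))
def pose(X,Y,Z,phi):  # bin origin in panel mm, tip deg -> reported TCP, R
    Rb=(R.from_euler('z',PY,degrees=True)*R.from_euler('y',phi,degrees=True)).as_matrix()
    return pan(X,Y,Z)+Rb@G0['p'],Rb@G0['R']
E
python3 - <<'E'
from plan import *
from path import clear
o=ctrl.get_obs();Rt=R.from_euler('xyz',o['eef_rot']).as_matrix()
rb=R.from_euler('z',-103.0,degrees=True).as_matrix()
b=np.array([.6025,.0905,0]);y=((o['ee_pos']-b)@rb)[1];print('y off',y)
b=b+rb[:,1]*y   # bar centred in fingers
np.savez('/tmp/grip',p=rb.T@(o['ee_pos']-b),R=rb.T@Rt)
from plan2 import *
from scipy.optimize import minimize
x=np.array([-48.,62.])
for phi in(0,5,10,15,20,25,30,34,38,42,46):
    x=max((minimize(lambda v:-clear(v[0],v[1],phi,0),x+d,method='Nelder-Mead',options=dict(initial_simplex=[x+d,x+d+[2,0],x+d+[0,2]])) for d in([0,0],[2,2],[-2,3],[0,4])),key=lambda r:-r.fun).x
    print(phi,x.round(1),round(clear(*x,phi,0),2))
# at 42: back out along -e_z
a=np.radians(42);e=np.array([np.sin(a),np.cos(a)])
for phi in (42,):
  for d in(0,5,10,15,20,25,30,40,60): 
    best=max(((clear(*(x42-e*d+np.array([np.cos(a),-np.sin(a)])*w),42,0),w) for w in np.arange(-4,4,.5)) ) if (x42:=x if phi==46 else minimize(lambda v:-clear(v[0],v[1],42,0),x,method='Nelder-Mead').x) is not None else 0
    print(d,(x42-e*d).round(1),best)
E
```

```text
y off 0.0001392974301076882
0 [-46.5  65.2] 1.5
5 [-52.7  69.9] 2.29
10 [-57.8  79.4] 3.1
15 [-62.7  85.1] 3.91
20 [-67.1  91.1] 4.73
25 [-71.3  96.7] 5.54
30 [-75.8 103.9] 5.09
34 [-75.1 107.8] 4.84
38 [-81.6 115.6] 4.73
42 [-83.8 121.6] 4.67
46 [-85.6 127.7] 4.66
0 [-91.5 116.1] (np.float64(2.66431339353624), np.float64(0.0))
5 [-94.8 112.4] (np.float64(3.1427337078830577), np.float64(-0.5))
10 [-98.2 108.6] (np.float64(5.185903650924602), np.float64(-3.0))
15 [-101.5  104.9] (np.float64(6.664313393536233), np.float64(-4.0))
20 [-104.9  101.2] (np.float64(6.687504061242174), np.float64(-4.0))
25 [-108.2   97.5] (np.float64(8.67682079966627), np.float64(-4.0))
30 [-111.6   93.8] (np.float64(12.016194380079853), np.float64(-4.0))
40 [-118.2   86.4] (np.float64(18.707500443668422), np.float64(-4.0))
60 [-131.6   71.5] (np.float64(32.09011257084559), np.float64(-4.0))
```

Emit:
carry_out(motion="0 0 0.005 0 0 0 255;0 0 0.01 0 0 0 255;0 0 0.015 0 0 0 255;0 0 0.015 0 0 0 255;0 0 0.015 0 0 0 255;0 0 0.015 0 0 0 255;0 0 0.015 0 0 0 255;0 0 0.01 0 0 0 255;0 0 0 0 0 0 255;0 0 0 0 0 0 255")

```text
time_s: 5.8
ee_pos: [0.5972, 0.066, 0.112]
eef_rot: [3.139, 0.436, 1.343]
force: [-0.7, 1.2, -2.3]
grip_width: 0.0117
grip_force: 40.0
```

```bash
python3 st.py
python3 - <<'E'
from plan2 import *
from path import clear
go(*pose(-131.6,-42.5,73.5,42),20)
K=[(60,42,-131.6,71.5),(0,42,-91.5,116.1),(0,42,-83.8,121.6),(0,38,-81.6,115.6),(0,34,-78.6,109.7),(0,30,-75.8,103.9),(0,25,-71.3,96.7),(0,20,-67.1,91.1),(0,15,-62.7,85.1),(0,10,-57.8,78.5),(0,5,-52.5,71.3),(0,0,-46.5,65.2)]
for a,b in zip(K,K[1:]):
    print(b[1:],[round(clear(*(np.array(a[2:])*(1-f)+np.array(b[2:])*f),a[1]*(1-f)+b[1]*f,0),1) for f in(.25,.5,.75,1)])
E
```

```text
5.8 [0.5972 0.066  0.112 ] F [-0.6639  1.2351 -2.2709] M [ 0.2921  0.0147 -0.0336] 0.011655755419473494 39.99945938587189 [ 0.242   0.6066  1.2856 -0.3896  1.4636  0.5532]
t 5.8 tcp [0.5972 0.066  0.112 ] F [-0.6639  1.2351 -2.2709] w 0.011655755419473494
total [-0.0016 -0.1774 -0.0467] [ 38.7908 -16.5743 -19.4626] per row/ 20 [-0.0001 -0.0089 -0.0023] [ 1.9395 -0.8287 -0.9731]
(42, -91.5, 116.1) [np.float64(19.1), np.float64(9.0), np.float64(2.7), np.float64(2.6)]
(42, -83.8, 121.6) [np.float64(2.2), np.float64(2.0), np.float64(3.3), np.float64(4.7)]
(38, -81.6, 115.6) [np.float64(4.7), np.float64(4.7), np.float64(4.7), np.float64(4.7)]
(34, -78.6, 109.7) [np.float64(4.7), np.float64(4.7), np.float64(4.7), np.float64(4.7)]
(30, -75.8, 103.9) [np.float64(4.8), np.float64(4.8), np.float64(5.0), np.float64(5.1)]
(25, -71.3, 96.7) [np.float64(5.2), np.float64(5.3), np.float64(5.4), np.float64(5.5)]
(20, -67.1, 91.1) [np.float64(5.3), np.float64(5.1), np.float64(4.9), np.float64(4.7)]
(15, -62.7, 85.1) [np.float64(4.5), np.float64(4.3), np.float64(4.1), np.float64(3.9)]
(10, -57.8, 78.5) [np.float64(3.6), np.float64(3.4), np.float64(3.2), np.float64(3.0)]
(5, -52.5, 71.3) [np.float64(2.7), np.float64(2.5), np.float64(2.3), np.float64(2.2)]
(0, -46.5, 65.2) [np.float64(2.0), np.float64(1.8), np.float64(1.6), np.float64(1.5)]
```

Emit:
carry_out(motion="-0.0001 -0.0089 -0.0023 1.94 -0.829 -0.973 255;-0.0001 -0.0089 -0.0023 1.94 -0.829 -0.973 255;-0.0001 -0.0089 -0.0023 1.94 -0.829 -0.973 255;-0.0001 -0.0089 -0.0023 1.94 -0.829 -0.973 255;-0.0001 -0.0089 -0.0023 1.94 -0.829 -0.973 255;-0.0001 -0.0089 -0.0023 1.94 -0.829 -0.973 255;-0.0001 -0.0089 -0.0023 1.94 -0.829 -0.973 255;-0.0001 -0.0089 -0.0023 1.94 -0.829 -0.973 255;-0.0001 -0.0089 -0.0023 1.94 -0.829 -0.973 255;-0.0001 -0.0089 -0.0023 1.94 -0.829 -0.973 255;-0.0001 -0.0089 -0.0023 1.94 -0.829 -0.973 255;-0.0001 -0.0089 -0.0023 1.94 -0.829 -0.973 255;-0.0001 -0.0089 -0.0023 1.94 -0.829 -0.973 255;-0.0001 -0.0089 -0.0023 1.94 -0.829 -0.973 255;-0.0001 -0.0089 -0.0023 1.94 -0.829 -0.973 255;-0.0001 -0.0089 -0.0023 1.94 -0.829 -0.973 255;-0.0001 -0.0089 -0.0023 1.94 -0.829 -0.973 255;-0.0001 -0.0089 -0.0023 1.94 -0.829 -0.973 255;-0.0001 -0.0089 -0.0023 1.94 -0.829 -0.973 255;-0.0001 -0.0089 -0.0023 1.94 -0.829 -0.973 255")

```text
time_s: 7.47
ee_pos: [0.5944, -0.1124, 0.0643]
eef_rot: [-3.14, -0.297, 0.987]
force: [-0.1, 0.0, -2.1]
grip_width: 0.0118
grip_force: 40.0
```

```bash
python3 st.py
cat > see.py <<'E'
from plan2 import *
from fit import BIN,sd
from scipy.optimize import least_squares
import sys
def seebin(nom,cams=('scene',),save=None,rad=85):
    nom=np.array(nom,float)
    for nme in cams:
        c=cam(nme);W=cloud(c).reshape(-1,3);o=ctrl.get_obs()
        Xp=np.c_[(W[:,:2]@n-d0)*1e3,(W[:,:2]@ey-.601)*1e3,W[:,2]*1e3]
        Rt=R.from_euler('xyz',o['eef_rot']).as_matrix();q=(W-o['ee_pos'])@Rt*1e3
        tl=(abs(q[:,0])<14)&(abs(q[:,1])<32)&(q[:,2]<-38)|(q[:,2]<-125)
        k=(sd((Xp-nom[:3])@R.from_euler('y',nom[3],degrees=True).as_matrix(),BIN)<9)&~tl&(Xp[:,0]<-2.5)&(Xp[:,2]>8)
        P=Xp[k]
        f=lambda p:sd((P-p[:3])@R.from_euler('ZYX',[p[4],p[3],p[5]],degrees=True).as_matrix(),BIN)
        r=least_squares(f,np.r_[nom,0,0],loss='soft_l1',f_scale=1.5,x_scale=[3,3,3,3,3,3],diff_step=1e-4)
        print(nme,'bin panel x y z tip dyaw roll',r.x,len(P),'med',np.median(abs(r.fun)))
    if save: cv2.imwrite(save,c['pixels'][...,::-1])
E
python3 - <<'E'
from see import *
go(*pose(-131.6,-42.5,73.5,42),1)
seebin([-131.6,-42.5,73.5,42],('top','scene'))
c=np.load('/tmp/scene.npz');cv2.imwrite('pics/s5.png',cv2.resize(c['pixels'][120:370,120:440],None,fx=2.4,fy=2.4)[...,::-1])
E
```

```text
7.4667 [ 0.5944 -0.1124  0.0643] F [-0.0614  0.006  -2.0712] M [-0.2646  0.2435  0.0371] 0.011752880523814761 39.999666810035706 [-0.3947  0.4798  1.5643  0.3353  1.0658  0.0305]
t 7.4667 tcp [ 0.5944 -0.1124  0.0643] F [-0.0614  0.006  -2.0712] w 0.011752880523814761
total [0.0012 0.001  0.001 ] [-0.1134 -0.0911  0.0144] per row/ 1 [0.0012 0.001  0.001 ] [-0.1134 -0.0911  0.0144]
top bin panel x y z tip dyaw roll [-131.9666  -42.1297   74.9293   42.0632   -0.3741   -0.3469] 1687 med 0.7378244903693427
scene bin panel x y z tip dyaw roll [-130.8668  -39.9658   72.0196   42.8201   -0.2576    0.0436] 3239 med 0.7493276564434126
```

View pics/s5.png

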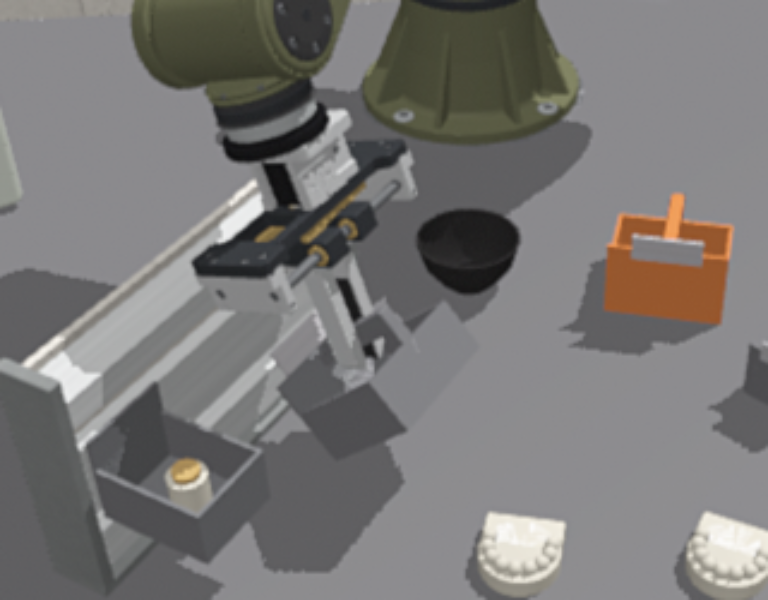

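The bin at crop (380,370) is held front up, hook side to the slats, clear of the bowl and hung bin. Its fitted pose agrees with the plan within about 1 mm. Approaching the groove along the lip's direction.

Emit:
carry_out(motion="-0.001 -0.0016 0.0022 0 0 0 255;-0.002 -0.0031 0.0044 0 0 0 255;-0.002 -0.0031 0.0044 0 0 0 255;-0.002 -0.0031 0.0044 0 0 0 255;-0.002 -0.0031 0.0044 0 0 0 255;-0.002 -0.0031 0.0044 0 0 0 255;-0.002 -0.0031 0.0044 0 0 0 255;-0.002 -0.0031 0.0044 0 0 0 255;-0.0012 -0.0014 0.0022 0 0 0 255;0 0 0 0 0 0 255;0 0 0 0 0 0 255")

```text
time_s: 8.48
ee_pos: [0.5788, -0.1368, 0.1006]
eef_rot: [3.141, -0.296, 0.988]
force: [0.4, -1.0, -1.9]
grip_width: 0.0114
grip_force: 40.0
```

```bash
python3 st.py
python3 - <<'E'
from see import *
go(*pose(-101.5,-42.5,106.9,42),1)
seebin([-101.5,-41,106.9,42],('top','scene'))
E
```

```text
8.4833 [ 0.5788 -0.1368  0.1006] F [ 0.3837 -0.9606 -1.8619] M [-0.2696  0.2454 -0.0345] 0.011418074343619812 39.99947547912598 [-0.4441  0.4229  1.5546  0.3234  1.142   0.0066]
t 8.4833 tcp [ 0.5788 -0.1368  0.1006] F [ 0.3837 -0.9606 -1.8619] w 0.011418074343619812
total [ 0.0002  0.0003 -0.0019] [-0.0036 -0.0442 -0.0311] per row/ 1 [ 0.0002  0.0003 -0.0019] [-0.0036 -0.0442 -0.0311]
top bin panel x y z tip dyaw roll [-102.6293  -41.907   110.9288   41.9799   -0.0062   -0.3729] 1851 med 0.750075284298056
scene bin panel x y z tip dyaw roll [-103.2851  -40.259   108.2483   41.8957    0.1505    0.3829] 3221 med 0.728394859803096
```

Emit:
carry_out(motion="-0.0006 -0.0009 -0.001 0 0 0 255;-0.0009 -0.0013 0.0018 0 0 0 255;-0.0009 -0.0013 0.0018 0 0 0 255;-0.0009 -0.0013 0.0018 0 0 0 255;-0.0009 -0.0014 0.0018 0 0 0 255;-0.0009 -0.0014 0.0018 0 0 0 255;0 0 0 0 0 0 255;0 0 0 0 0 0 255")

```text
time_s: 9.25
ee_pos: [0.5737, -0.1445, 0.1087]
eef_rot: [3.141, -0.296, 0.988]
force: [-0.4, -0.8, -2.4]
grip_width: 0.0119
grip_force: 40.0
```

```bash
python3 st.py
python3 - <<'E'
from see import *
go(*pose(-92.7,-42.5,116.1,42),1)
seebin([-93,-41,116.,42],('scene',))
E
```

```text
9.25 [ 0.5737 -0.1445  0.1087] F [-0.3773 -0.7742 -2.3961] M [-0.2884  0.2589  0.0143] 0.011897604957923975 39.999568462371826 [-0.4601  0.41    1.5525  0.3213  1.1606 -0.0036]
t 9.25 tcp [ 0.5737 -0.1445  0.1087] F [-0.3773 -0.7742 -2.3961] w 0.011897604957923975
total [ 0.0004  0.0006 -0.0008] [ 0.0039 -0.0317 -0.0315] per row/ 1 [ 0.0004  0.0006 -0.0008] [ 0.0039 -0.0317 -0.0315]
scene bin panel x y z tip dyaw roll [-93.9519 -40.1494 116.4211  42.0586   0.3008   0.4662] 3010 med 0.7187959296983557
```

Run:
```python
from path import *
for Z in np.arange(113,125,1.):
    print(Z,[(X,round(clear(X,Z,42,0),1)) for X in np.arange(-96,-80,1.5)])
```

```text
113.0 [(np.float64(-96.0), np.float64(2.8)), (np.float64(-94.5), np.float64(2.9)), (np.float64(-93.0), np.float64(1.7)), (np.float64(-91.5), np.float64(0.6)), (np.float64(-90.0), np.float64(-0.5)), (np.float64(-88.5), np.float64(-1.4)), (np.float64(-87.0), np.float64(-1.8)), (np.float64(-85.5), np.float64(-2.4)), (np.float64(-84.0), np.float64(-2.4)), (np.float64(-82.5), np.float64(-2.1)), (np.float64(-81.0), np.float64(-1.5))]
114.0 [(np.float64(-96.0), np.float64(1.8)), (np.float64(-94.5), np.float64(2.0)), (np.float64(-93.0), np.float64(2.4)), (np.float64(-91.5), np.float64(1.3)), (np.float64(-90.0), np.float64(0.2)), (np.float64(-88.5), np.float64(-0.9)), (np.float64(-87.0), np.float64(-1.4)), (np.float64(-85.5), np.float64(-2.2)), (np.float64(-84.0), np.float64(-2.4)), (np.float64(-82.5), np.float64(-1.7)), (np.float64(-81.0), np.float64(-1.4))]
115.0 [(np.float64(-96.0), np.float64(0.8)), (np.float64(-94.5), np.float64(1.1)), (np.float64(-93.0), np.float64(2.3)), (np.float64(-91.5), np.float64(2.0)), (np.float64(-90.0), np.float64(0.8)), (np.float64(-88.5), np.float64(-0.3)), (
[... 3353 characters left out ...]
), (np.float64(-90.0), np.float64(-0.9)), (np.float64(-88.5), np.float64(0.2)), (np.float64(-87.0), np.float64(1.4)), (np.float64(-85.5), np.float64(2.5)), (np.float64(-84.0), np.float64(3.6)), (np.float64(-82.5), np.float64(2.8)), (np.float64(-81.0), np.float64(1.8))]
124.0 [(np.float64(-96.0), np.float64(-2.4)), (np.float64(-94.5), np.float64(-2.4)), (np.float64(-93.0), np.float64(-2.2)), (np.float64(-91.5), np.float64(-1.8)), (np.float64(-90.0), np.float64(-1.5)), (np.float64(-88.5), np.float64(-0.4)), (np.float64(-87.0), np.float64(0.7)), (np.float64(-85.5), np.float64(1.8)), (np.float64(-84.0), np.float64(2.9)), (np.float64(-82.5), np.float64(2.0)), (np.float64(-81.0), np.float64(1.0))]
```

Emit:
carry_out(motion="-0.001 -0.0015 0.0016 0 0 0 255;-0.001 -0.0015 0.0016 0 0 0 255;-0.001 -0.0016 0.0016 0 0 0 255;0 0 0 0 0 0 255;0 0 0 0 0 0 255")

```text
time_s: 9.72
ee_pos: [0.5707, -0.1491, 0.1135]
eef_rot: [3.141, -0.296, 0.988]
force: [0.5, 0.3, -2.8]
grip_width: 0.0119
grip_force: 40.0
```

```bash
python3 st.py
```

```text
9.7167 [ 0.5707 -0.1491  0.1135] F [ 0.5359  0.2837 -2.7892] M [-0.2747  0.2702  0.0712] 0.011876093451051742 39.9995881319046 [-0.4697  0.4028  1.5508  0.3201  1.1719 -0.0098]
```

No contact force. Continuing in.

Emit:
carry_out(motion="-0.0008 -0.0012 0.0008 0 0 0 255;-0.0008 -0.0012 0.0008 0 0 0 255;-0.0009 -0.0013 0.0007 0 0 0 255;0 0 0 0 0 0 255;0 0 0 0 0 0 255")

```text
time_s: 10.13
ee_pos: [0.5682, -0.1527, 0.1157]
eef_rot: [3.141, -0.296, 0.988]
force: [-0.3, -0.2, -1.4]
grip_width: 0.0117
grip_force: 40.0
```

```bash
python3 st.py
python3 - <<'E'
from see import *
seebin([-84,-41,123.5,42],('scene','top'))
go(*pose(-84,-42.5,123.5,42),1)
E
```

```text
10.1333 [ 0.5682 -0.1527  0.1157] F [-0.3476 -0.18   -1.4139] M [-0.3188  0.217   0.006 ] 0.01169276952233421 39.99960958957672 [-0.4775  0.3987  1.5511  0.3196  1.178  -0.0159]
scene bin panel x y z tip dyaw roll [-84.3507 -40.2665 123.7926  42.3502  -0.0909   0.0632] 2912 med 0.7459222888714834
top bin panel x y z tip dyaw roll [-83.9221 -41.6804 126.0074  42.2779  -0.3445   0.1288] 1936 med 0.7730161823672645
t 10.2333 tcp [ 0.5682 -0.1526  0.1156] F [-0.5941 -0.3198 -1.8943] w 0.01149496237676437
total [ 0.0012  0.0015 -0.0003] [-0.0064 -0.0494 -0.0428] per row/ 1 [ 0.0012  0.0015 -0.0003] [-0.0064 -0.0494 -0.0428]
```

```bash
cat > rows.py <<'E'
from plan2 import *
def rows(W,step=2.5):
    for a,b in zip(W,W[1:]):
        a=np.array(a,float);b=np.array(b,float);N=max(1,int(np.ceil(abs(b[2]-a[2])/step)))
        for i in range(N):
            u=a+(b-a)*i/N;v=a+(b-a)*(i+1)/N
            (p,Ra),(q,Rb)=pose(u[0],-42.5,u[1],u[2]),pose(v[0],-42.5,v[1],v[2])
            w=np.degrees(R.from_matrix(Rb@Ra.T).as_rotvec())
            print(*np.r_[(q-p).round(4),w.round(2)],255,end=';')
    print()
E
python3 - <<'E'
from rows import *
rows([(-84.2,123.7,42.3),(-81.6,117.6,38),(-78.6,111.7,34),(-75.8,105.9,30),(-71.3,98.7,25),(-67.1,93.1,20)])
rows([(-67.1,93.1,20),(-62.7,87.1,15),(-57.8,80.5,10)])
E
```

```text
-0.0009 -0.0013 -0.0021 -1.79 1.18 0.0 255;-0.0009 -0.0013 -0.002 -1.79 1.18 -0.0 255;-0.0009 -0.0014 -0.002 -1.67 1.1 0.0 255;-0.0009 -0.0014 -0.002 -1.67 1.1 -0.0 255;-0.0008 -0.0013 -0.0019 -1.67 1.1 0.0 255;-0.0008 -0.0013 -0.0019 -1.67 1.1 -0.0 255;-0.0013 -0.0019 -0.0024 -2.09 1.38 -0.0 255;-0.0013 -0.0019 -0.0024 -2.09 1.38 0.0 255;-0.0011 -0.0017 -0.0016 -2.09 1.38 0.0 255;-0.0011 -0.0017 -0.0016 -2.09 1.38 -0.0 255;
-0.0011 -0.0017 -0.0018 -2.09 1.38 0.0 255;-0.0011 -0.0017 -0.0018 -2.09 1.38 0.0 255;-0.0012 -0.0019 -0.0021 -2.09 1.38 -0.0 255;-0.0012 -0.0018 -0.0021 -2.09 1.38 0.0 255;
```

Emit:
carry_out(motion="-0.0009 -0.0013 -0.0021 -1.79 1.18 0 255;-0.0009 -0.0013 -0.002 -1.79 1.18 0 255;-0.0009 -0.0014 -0.002 -1.67 1.1 0 255;-0.0009 -0.0014 -0.002 -1.67 1.1 0 255;-0.0008 -0.0013 -0.0019 -1.67 1.1 0 255;-0.0008 -0.0013 -0.0019 -1.67 1.1 0 255;0 0 0 0 0 0 255;0 0 0 0 0 0 255")

```text
time_s: 10.9
ee_pos: [0.5632, -0.1602, 0.1036]
eef_rot: [3.141, -0.083, 0.989]
force: [0.5, 0.2, -1.0]
grip_width: 0.0119
grip_force: 40.0
```

Run:
```python
from see import *
print(ctrl.get_obs()['force'])
seebin([-75.8,-41,105.9,30],('scene','top'))
```

```text
[ 0.5149  0.1612 -1.0086]
scene bin panel x y z tip dyaw roll [-76.3989 -40.4678 105.8953  30.0434   0.0885   0.1836] 3107 med 0.7338871861621499
top bin panel x y z tip dyaw roll [-74.8888 -41.723  108.1177  29.2242   0.3095   0.3801] 904 med 0.6952910562868979
```

Emit:
carry_out(motion="-0.0014 -0.0021 -0.0024 -2.09 1.38 0 255;-0.0014 -0.0021 -0.0024 -2.09 1.38 0 255;-0.0011 -0.0017 -0.0016 -2.09 1.38 0 255;-0.0011 -0.0017 -0.0016 -2.09 1.38 0 255;-0.0011 -0.0017 -0.0018 -2.09 1.38 0 255;-0.0011 -0.0017 -0.0018 -2.09 1.38 0 255;0 0 0 0 0 0 255;0 0 0 0 0 0 255")

```text
time_s: 11.67
ee_pos: [0.5559, -0.1714, 0.092]
eef_rot: [-3.141, 0.179, 0.989]
force: [0.4, -0.1, -1.2]
grip_width: 0.0114
grip_force: 40.0
```

Run:
```python
from see import *
print(ctrl.get_obs()['force'])
seebin([-62.7,-41,87.1,15],('scene',))
from rows import rows
rows([(-62.7,87.1,15),(-57.8,80.5,10),(-52.5,73.3,5),(-48,68.2,1)])
```

```text
[ 0.4355 -0.0883 -1.2095]
scene bin panel x y z tip dyaw roll [-61.8929 -40.2203  86.8672  14.5893  -0.007    0.2603] 3133 med 0.6869469223711278
-0.0012 -0.0019 -0.0021 -2.09 1.38 -0.0 255;-0.0012 -0.0018 -0.0021 -2.09 1.38 0.0 255;-0.0013 -0.0019 -0.0024 -2.09 1.38 -0.0 255;-0.0013 -0.0019 -0.0025 -2.09 1.38 0.0 255;-0.0011 -0.0016 -0.0017 -1.67 1.1 -0.0 255;-0.001 -0.0016 -0.0017 -1.67 1.1 0.0 255;
```

Emit:
carry_out(motion="-0.001 -0.0015 -0.0021 -2.09 1.38 0 255;-0.001 -0.0015 -0.0021 -2.09 1.38 0 255;-0.0013 -0.0019 -0.0024 -2.09 1.38 0 255;-0.0013 -0.0019 -0.0024 -2.09 1.38 0 255;0 0 0 0 0 0 255;0 0 0 0 0 0 255")

```text
time_s: 12.22
ee_pos: [0.5512, -0.1783, 0.083]
eef_rot: [-3.141, 0.353, 0.988]
force: [-0.4, 0.7, -1.4]
grip_width: 0.012
grip_force: 40.0
```

```bash
python3 st.py
python3 - <<'E'
from see import *
seebin([-52.5,-41,73.3,5],('scene',))
E
```

```text
12.2167 [ 0.5512 -0.1783  0.083 ] F [-0.4282  0.6904 -1.3696] M [ 0.2287 -0.0555  0.0251] 0.011951419583096805 39.99949336051941 [-0.206   0.5448  1.4303 -0.3385  1.3163  0.4872]
scene bin panel x y z tip dyaw roll [-52.426  -40.405   73.4888   4.6924  -0.0684   0.1531] 3047 med 0.6896843342120391
```

Emit:
carry_out(motion="-0.0007 -0.0011 -0.0011 -0.87 0.58 0 255;-0.0007 -0.0011 -0.0011 -0.87 0.58 0 255;-0.0007 -0.0011 -0.0011 -0.87 0.58 0 255;-0.0007 -0.0011 -0.001 -0.87 0.58 0 255;0 0 0 0 0 0 255;0 0 0 0 0 0 255")

```text
time_s: 12.77
ee_pos: [0.5484, -0.1826, 0.0785]
eef_rot: [-3.141, 0.428, 0.989]
force: [0.9, 0.3, -2.1]
grip_width: 0.0115
grip_force: 40.0
```

```bash
python3 st.py
python3 - <<'E'
from see import *
seebin([-46.5,-41,67.5,0.5],('scene','top'))
E
```

```text
12.7667 [ 0.5484 -0.1826  0.0785] F [ 0.873   0.3073 -2.0701] M [ 0.2543 -0.0672 -0.0218] 0.011473972624985491 39.99946653842926 [-0.1817  0.5745  1.4173 -0.403   1.3457  0.5303]
scene bin panel x y z tip dyaw roll [-46.3067 -40.2653  66.9903   0.3785   0.2098   0.1371] 2914 med 0.6487747565067257
top bin panel x y z tip dyaw roll [-47.0527 -41.8531  69.8378   1.2777   0.0626  -0.3481] 1033 med 0.8211024529509006
```

Emit:
carry_out(motion="-0.0002 -0.0003 -0.0007 0 0 0 255;-0.0002 -0.0003 -0.0007 0 0 0 255;0 0 -0.0006 0 0 0 255;0 0 0 0 0 0 255;0 0 0 0 0 0 255")

```text
time_s: 13.28
ee_pos: [0.5482, -0.1833, 0.077]
eef_rot: [-3.142, 0.428, 0.988]
force: [2.2, 3.9, -0.8]
grip_width: 0.0117
grip_force: 40.0
```

Emit:
carry_out(motion="0 0 -0.0005 0 0 0 255;0 0 0 0 0 0 255;0 0 0 0 0 0 255")

```text
time_s: 13.53
ee_pos: [0.5482, -0.1833, 0.0764]
eef_rot: [-3.141, 0.428, 0.988]
force: [2.9, 4.5, 1.0]
grip_width: 0.0118
grip_force: 40.0
```

Emit:
carry_out(motion="0 0 -0.0005 0 0 0 255;0 0 0 0 0 0 255;0 0 0 0 0 0 255")

```text
time_s: 13.78
ee_pos: [0.5481, -0.1833, 0.0759]
eef_rot: [-3.141, 0.428, 0.988]
force: [3.0, 4.1, -0.4]
grip_width: 0.0118
grip_force: 40.0
```

Emit:
carry_out(motion="0.0002 0.0003 -0.0005 0 0 0 255;0 0 0 0 0 0 255;0 0 0 0 0 0 255")

```text
time_s: 14.03
ee_pos: [0.5481, -0.1832, 0.0753]
eef_rot: [-3.141, 0.429, 0.988]
force: [1.9, 3.1, -0.2]
grip_width: 0.0115
grip_force: 40.0
```

Emit:
carry_out(motion="0 0 -0.0005 0 0 0 255;0 0 0 0 0 0 255;0 0 0 0 0 0 255")

```text
time_s: 14.28
ee_pos: [0.5482, -0.1832, 0.0751]
eef_rot: [-3.141, 0.429, 0.988]
force: [0.7, 3.0, 3.6]
grip_width: 0.0116
grip_force: 40.0
```

Emit:
carry_out(motion="0 0 -0.0005 0 0 0 255;0 0 0 0 0 0 255;0 0 0 0 0 0 255")

```text
time_s: 14.53
ee_pos: [0.5483, -0.1833, 0.0749]
eef_rot: [3.141, 0.429, 0.988]
force: [-0.7, 3.7, 6.4]
grip_width: 0.0118
grip_force: 40.0
```

```bash
python3 st.py
python3 - <<'E'
from see import *
seebin([-45.5,-41,63,0.5],('scene',))
E
```

```text
14.5333 [ 0.5483 -0.1833  0.0749] F [-0.6722  3.7358  6.399 ] M [-0.0093  0.5558 -0.3901] 0.011774475394547713 40.01485526561737 [-0.1827  0.5782  1.4207 -0.4044  1.3383  0.5334]
scene bin panel x y z tip dyaw roll [-45.152  -40.1573  63.5766  -0.3242  -0.1563   0.1606] 2757 med 0.628608341087928
```

Blade has landed on the groove edge (vertical load rising, fitted z 63.6, level, back on the slats). I'll relieve slightly and release.

Emit:
carry_out(motion="0 0 0.0004 0 0 0 255;0 0 0 0 0 0 255;0 0 0 0 0 0 200;0 0 0 0 0 0 120;0 0 0 0 0 0 120;0 0 0 0 0 0 120;0 0 0 0 0 0 120;0 0 0 0 0 0 120;0 0 0 0 0 0 120")

```text
time_s: 15.33
ee_pos: [0.5482, -0.1832, 0.0747]
eef_rot: [-3.141, 0.428, 0.988]
force: [0.6, -0.4, -0.2]
grip_width: 0.0494
grip_force: 0.0
```

```bash
python3 st.py
python3 - <<'E'
from see import *
seebin([-45.5,-41,63,0.5],('scene',))
c=np.load('/tmp/scene.npz');cv2.imwrite('pics/s6.png',cv2.resize(c['pixels'][150:370,120:420],None,fx=2.5,fy=2.5)[...,::-1])
E
```

```text
15.3333 [ 0.5482 -0.1832  0.0747] F [ 0.6455 -0.4194 -0.1707] M [ 0.0367 -0.0155  0.0009] 0.0494362828029064 0.0 [-0.1827  0.5785  1.4207 -0.404   1.3383  0.5331]
scene bin panel x y z tip dyaw roll [-44.5641 -40.152   61.8614  -2.5634  -0.3508  -0.0378] 2763 med 0.6414059518231725
```

View pics/s6.png

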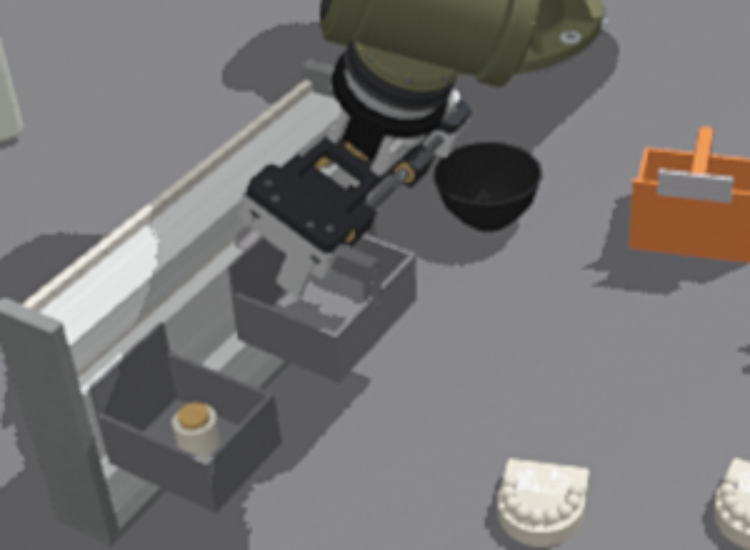

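The bin hangs at (325,300), hooked with its back on the slats and the expected small lean (2.6°); the fingers straddle the bar without touching. Retracting along the tool axis.

Emit:
carry_out(motion="0.0012 0.0018 0.0045 0 0 0 120;0.0023 0.0035 0.0091 0 0 0 120;0.0023 0.0035 0.0091 0 0 0 120;0.0023 0.0035 0.0091 0 0 0 120;0.0028 0.0042 0.0109 0 0 0 120;0.0028 0.0042 0.0109 0 0 0 120;0.0028 0.0042 0.0109 0 0 0 120;0.0028 0.0042 0.0109 0 0 0 120;0.0028 0.0042 0.0109 0 0 0 120;0.0028 0.0042 0.0109 0 0 0 120;0.0028 0.0042 0.0109 0 0 0 120;0.0028 0.0042 0.0109 0 0 0 120;0 0 0 0 0 0 120;0 0 0 0 0 0 120;0 0 0 0 0 0 120")

```text
time_s: 16.63
ee_pos: [0.5785, -0.1373, 0.1932]
eef_rot: [-3.14, 0.429, 0.989]
force: [-0.7, 0.5, 0.0]
grip_width: 0.0501
grip_force: 0.0
```

```bash
python3 st.py
python3 - <<'E'
from see import *
seebin([-44.6,-40,62,-2.5],('scene',))
c=np.load('/tmp/scene.npz');cv2.imwrite('pics/s7.png',c['pixels'][...,::-1])
E
```

```text
16.6333 [ 0.5785 -0.1373  0.1932] F [-0.7146  0.5495  0.0384] M [ 0.06   -0.0045 -0.0045] 0.05005390043800759 0.0 [-0.1043  0.5295  1.2104 -0.3778  1.6073  0.5034]
scene bin panel x y z tip dyaw roll [-44.6846 -40.1351  61.685   -2.3596  -0.35    -0.0027] 3530 med 0.6611249476452643
```

View pics/s7.png

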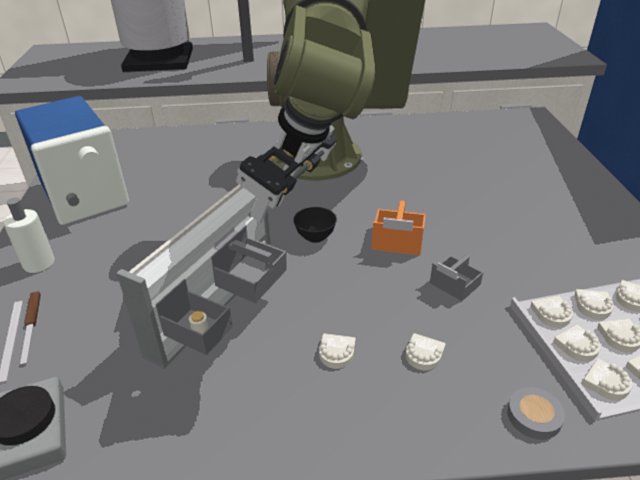

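The bin hangs steady at (250,265). The casts at (337,350) and (425,352) and the bowl at (315,225) haven't moved, and the gripper is clear at about (275,180). Handing in.

```bash
python3 -c "
from station import ctrl
print(ctrl.hand_in())"
```

```text
the job is handed in; nothing more can be done
None
```

The grey bin hangs in the upper groove's free stretch, back to the slats with about a 2.4° lean (free-hanging allowance 3°); it was let go, the casts and bowl were left where they were, and the job was handed in at about 17 s, no verdict shown.

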